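Service plug in, then hold the lap's guard open

TASK

Get the stone-grinding lap ready for inspection: first plug the blue service plug fully home into the socket of the grey interlock box, let go of it, and only then lift the lap's orange-framed splash guard, the one with the steel bar handle. Hold the guard open at 60 degrees above its closed position; it falls shut if released, so finish while still holding it there, steady, in the fingers, with nothing else propping it and the plug still home. Leave the jar and the two loose stones where they are.

Things in the scene. Friction and masses are not known exactly. Their poses are not given: they have to be found in the camera images.
- plug: Blue block plug, white patch on top, standing on the table, 57 mm tall, 80 g. Origin: centre of the underside of its steel shank; z up. Shank 30 (its x) by 22 (its y) mm, 25 mm long, foot stepped in by 1.5 mm over its last 6 mm. Blue head 46 (x) by 34 (y) mm, 25 to 57 mm above the origin; grip it across the 34 mm. It fits either way round (half a turn about z is the same).
- plug_shoulder (a point): Centre of the underside of the plug's blue head (the shoulder), 25 mm above the plug's origin; it meets the top of the interlock box when the plug is fully home. Axes as the plug's.
- interlock_box: Fixed grey box, 100 x 100 x 50 mm tall, three coloured lamps on its -x face. Origin: centre of its underside; z up.
- socket (a point): Mouth of the socket: centre of the rectangular hole in the flat top of the interlock box, 50 mm above the table, framed in blue on the top. Hole 31.5 mm along the box's x by 23.5 mm along the box's y (this point has the box's axes), 28 mm deep.
- lap: Fixed green grinding lap with an aluminium disc inside, housing 190 mm (its x) by 220 mm (its y) by 80 mm tall. Origin: centre of its underside; z up; its front, with the switch and the guard's handle, faces its -x.
- guard (a joint): Angle of the splash guard in rad: 0 closed (lying flat on the housing), grows as the front edge rises; stop at 1.4. 60 degrees is 1.047. No spring or stay: it falls shut by its own weight (about 0.45 kg) from any angle. The guard is an orange frame 190 x 220 x 10 mm with a clear window.
- guard_hinge (a point): Middle of the guard's hinge line, on the upper far edge of the housing: 95 mm along the lap's +x from the lap's origin and 80.5 mm above the table. The hinge line runs along the lap's y. Its axes turn with the guard; when closed they are the lap's.
- guard_handle (a point): Middle of the guard's handle: round steel bar 12 mm thick, 110 mm long, parallel to the hinge line, 50 mm in front of the guard's front edge (38 mm clear between), a rod at each end, free space around and below. 240 mm from the hinge line and 6 mm above it when closed (86.5 mm above the table); it swings about the hinge, at 60 degrees about 291 mm above the table. y along the bar.
- grit_jar: Bystander: small closed jar with white cap, 56 mm diameter, 75 mm tall. Origin: centre of its underside.
- stone_red: Bystander: loose reddish stone about 75 x 60 x 45 mm. Origin: centre of its underside.
- stone_dark: Bystander: loose dark stone about 70 x 65 x 50 mm. Origin: centre of its underside.
Things that resemble listed ones, but are neither listed nor needed, are in the scene too. Leave any green look-alike of the interlock_box alone.

How it is judged:
By the outcome, as a careful person would: the job done as asked, in the order asked, and still so for the second after the job is handed in, while the arm keeps its last pose, push and grip.
It also fails if it takes over 72 s, if anything falls off the work surface, if the arm or the gripper's body presses on something with over 40 N, if the wrist force passes 120 N, or if a joint passes its speed limit or range.

ROBOT

A 7-joint arm with a two-finger parallel gripper is mounted at the origin on the work surface. World frame = base frame: x ahead of the robot, y to its left, z up, the work surface at z = 0. Lengths are in m, angles in rad, forces in N, time in s.
With the tool pointing down it reaches from about 0.425 to 0.95 m from the base axis. Payload 4.7 kg.
Tool frame: the origin (TCP) lies between the finger pads; the fingertips stand 14 mm ahead of it and the grasp point (between the pads) lies 5 mm behind it (env.tips_ahead is the distance from the TCP to the fingertips, in m); z points along the fingers, y is the direction in which the jaws open and shut (so a half turn about z gives the same grasp; the last joint's range is limited). The gripper opens to 87 mm and grips with 3 to 60 N. Pads are 19 mm wide; open, the fingers measure 117 mm over their backs; the gripper's body (75 mm by 190 mm) begins 51 mm behind the grasp point.
Start: joints at [-1.13, 0.469, -0.049, 1.532, 0.024, 1.141, -0.082], TCP at [0.306, 0.602, 0.237] pointing down, gripper open.
Joint ranges: [-2.59, 2.59], [-0.33, 1.99], [-1.39, 1.29], [0.1, 2.45], [-1.04, 4.18], [0.21, 1.99], [-2.66, 2.66]. Speed limits (rad/s): [2.57, 2.57, 3.14, 3.14, 3.14, 3.14, 3.14].

INTERFACE

Orientations are given as a rotation vector (axis times angle).
In Python, from cell import env gives the robot as it stands. Calls block until the motion is done:
- env.move_to(position, orientation): joint-space move of the TCP to a pose.
- env.move_linear(position, ori=None, speed=0.15, stop_force=None): straight line of the TCP; ori=None keeps the orientation; speed is the mean speed in m/s. With stop_force (N) it stops when the force on the tool has changed by that much, and returns True; else False.
- env.move_joints(angles): joint-space move.
- env.move_gripper(opening, strength=None): opening from 0.0 (shut) to 1.0 (fully open); strength is the grip in N (None keeps the last); returns when the fingers have stopped.
- env.pause(seconds).
- env.inverse_kinematics(position, orientation): joint angles nearest the present ones, or None.
- env.read_state(): the state.
- env.capture(name): name is "scene" or "side" or "wrist"; returns the picture (480x640x3 uint8, red, green, blue); there is no depth.
- env.camera_model(name): a dict with "intrinsics" (3x3 intrinsics, pixels), "position" and "orientation" of the camera in the world. Camera axes: x right, y down, z forward; pixel columns grow to the right and rows downward; lengths in m; the calibration is good to about 2 mm. A picture is of the moment at which its call begins: read the wrist's pose just before it. camera_model takes no time and is no camera call; for the wrist camera it gives the pose at the moment of the call.
A pose or a line that the arm cannot do raises env.IKError and nothing moves.
- env.close_job(): hands the job in, once; it reports no verdict.
The state is a dict: "time_s": time; "joint_pos": joint angles; "joint_vel": joint speeds; "joint_efforts": joint torques, N m; "ee_pos": TCP position; "orientation": TCP orientation; "ft_force": force on the tool from outside, world axes, zero at the start; "torque": the same for the moment, N m; "finger_gap": opening from 0.0 (shut) to 1.0 (fully open).
Only numpy, scipy, OpenCV 4.12 (cv2) and the standard library are available. Lean on these libraries where they do the work, as an engineer would, in place of code of your own. Each camera call takes 0.05 s, during which the arm holds its last target.

## Working session

There is one attempt and no reset: what is moved stays moved. The work goes in short steps, each a Python script; the robot and the scene stay as the last script left them, time stands still between calls to the robot, and variables do not carry over. Pictures are saved under pics/ and viewed, and the job is handed in when it is done.

```bash
ls; mkdir -p pics
python3 - <<'E'
from cell import env
import cv2
for n in("scene","side","wrist"):
    m=env.camera_model(n);print(n,m)
    cv2.imwrite(f"pics/{n}0.png",env.capture(n)[:,:,::-1])
print(env.read_state(),env.tips_ahead)
E
```

```text
pics
scene {'intrinsics': array([[461.2699231 ,   0.        , 314.86940852],
       [  0.        , 461.2699231 , 235.64137654],
       [  0.        ,   0.        ,   1.        ]]), 'position': array([1.08491741, 0.81720803, 0.69623522]), 'orientation': array([-0.73422839, -2.45386452,  1.34428464])}
side {'intrinsics': array([[566.54735068,   0.        , 325.22785433],
       [  0.        , 566.54735068, 239.76737623],
       [  0.        ,   0.        ,   1.        ]]), 'position': array([ 0.4701457 , -0.67947276,  0.90619553]), 'orientation': array([-2.41857962,  0.15204011, -0.0664939 ])}
wrist {'intrinsics': array([[338.14064619,   0.        , 315.80605328],
       [  0.        , 338.14064619, 241.66220217],
       [  0.        ,   0.        ,   1.        ]]), 'position': array([0.24049085, 0.63459129, 0.38377124]), 'orientation': array([2.47652111, 1.51914695, 0.20550948])}
{'time_s': 0.15, 'joint_pos': array([-1.12989735,  0.46926857, -0.04859616,  1.53338406,  0.02409962,
        1.14098246, -0.08231835]), 'joint_vel': array([-2.68429902e-04, -3.12042806e-03, -9.20921170e-05, -5.03815317e-03,
       -5.95376354e-04, -5.28348523e-04,  4.21069479e-04]), 'joint_efforts': array([ 1.18709097e-03, -5.08426666e+01, -8.05764645e-02, -2.36419988e+01,
       -6.13549305e-02,  3.55471345e-02,  9.69663142e-05]), 'ee_pos': array([0.30537058, 0.6015081 , 0.23574715]), 'orientation': array([-7.31109945e-01, -3.05502991e+00,  2.24038028e-03]), 'ft_force': array([ 0.0623362 , -1.09086972, -0.38597168]), 'torque': array([-0.07629237, -0.01665252, -0.00791327]), 'finger_gap': 0.9981964391089068} 0.014
```

View pics/scene0.png

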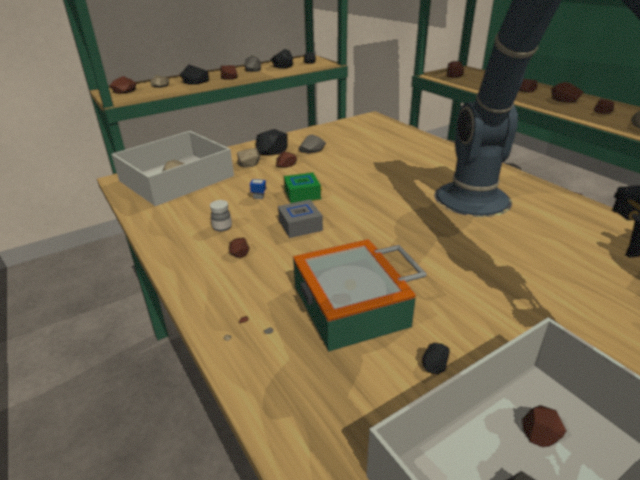

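View pics/side0.png

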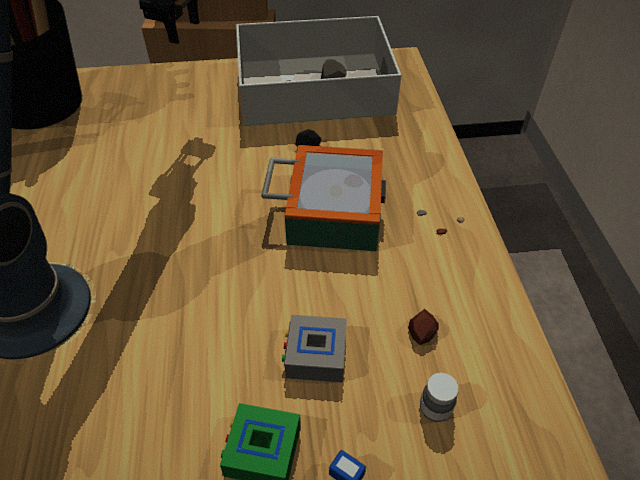

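View pics/wrist0.png

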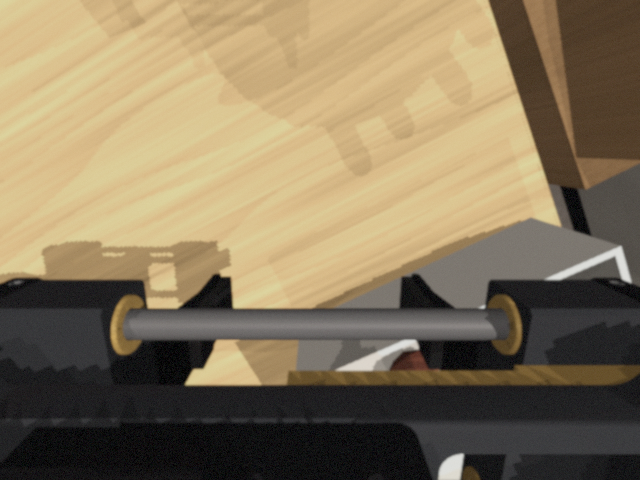

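The side view shows the plug at about (347,465): blue with a white top patch. There are two boxes: the grey one at (316,348), with lamps on its left face, and the green look-alike at (262,440). The grey one fits. The guard is at (337,185), with its bar handle at (270,180). I'll enlarge these and measure.

```bash
cat > h.py <<'E'
import numpy as np, cv2
from scipy.spatial.transform import Rotation as R
def ray(m,uv):
    uv=np.atleast_2d(np.array(uv,float)); K=np.array(m["intrinsics"])
    d=np.c_[(uv-K[:2,2])/K[0,0],np.ones(len(uv))]
    return np.array(m["position"]),R.from_rotvec(m["orientation"]).apply(d)
def cast(m,uv,z):
    o,d=ray(m,uv); return o+d*((z-o[2])/d[:,2])[:,None]
def proj(m,p):
    q=R.from_rotvec(m["orientation"]).inv().apply(np.atleast_2d(p)-m["position"]);K=np.array(m["intrinsics"])
    return q[:,:2]/q[:,2:]*K[0,0]+K[:2,2]
def blobs(mask,amin=15):
    cs,_=cv2.findContours(mask.astype(np.uint8),cv2.RETR_CCOMP,cv2.CHAIN_APPROX_NONE)
    return sorted([c for c in cs if cv2.contourArea(c)>amin],key=cv2.contourArea,reverse=True)
def rect(m,c,z):
    p=cast(m,c[:,0,:],z)[:,:2]
    (cx,cy),(w,h),a=cv2.minAreaRect((p*1000).astype(np.float32))
    return np.round([cx,cy,w,h,a],1)
E
python3 - <<'E'
from h import *; from cell import env
for n in("side","scene"):
    m=env.camera_model(n); im=cv2.imread(f"pics/{n}0.png"); hsv=cv2.cvtColor(im,cv2.COLOR_BGR2HSV);H,S,V=[hsv[...,i].astype(int) for i in range(3)]
    blue=(H>100)&(H<130)&(S>130)&(V>60)
    print(n,"blue")
    for c in blobs(blue): print(cv2.boundingRect(c),cv2.contourArea(c),"z57",rect(m,c,.057),"z50",rect(m,c,.05))
    orange=(H>3)&(H<14)&(S>200)&(V>110)
    print("orange")
    for c in blobs(orange,200): print(cv2.boundingRect(c),"z90",rect(m,c,.0905))
im=cv2.imread("pics/side0.png")
a=cv2.resize(im[300:480,210:370],None,fx=3.3,fy=3.3,interpolation=cv2.INTER_CUBIC);cv2.imwrite("pics/c1.png",a)
a=cv2.resize(im[120:260,250:400],None,fx=4,fy=4,interpolation=cv2.INTER_CUBIC);cv2.imwrite("pics/c2.png",a)
E
```

```text
side blue
(236, 419, 49, 40) 1302.5 z57 [ 421.7 -329.2   51.3   63.    71.8] z50 [ 421.3 -326.3   51.7   63.5   71.8]
(240, 422, 42, 34) 941.0 z57 [ 421.7 -329.2   42.8   55.    71.8] z50 [ 421.3 -326.3   43.2   55.5   71.8]
(297, 327, 39, 28) 885.5 z57 [ 525.6 -168.6   51.5   62.9   77.9] z50 [ 526.1 -164.4   51.9   63.4   77.9]
(299, 328, 34, 25) 657.0 z57 [ 525.7 -168.5   43.9   55.7   77.6] z50 [ 526.1 -164.3   44.2   56.1   77.6]
(330, 450, 35, 30) 597.5 z57 [ 546.1 -388.    32.4   44.5   48.1] z50 [ 546.7 -385.6   32.7   44.9   48.1]
(335, 455, 26, 24) 300.5 z57 [ 546.4 -387.    21.3   33.2   48.6] z50 [ 547.  -384.6   21.4   33.5   48.6]
orange
(285, 145, 97, 77) z90 [610.4 190.3 219.6 189.1  77.5]
(295, 151, 79, 64) z90 [610.2 190.1 186.3 152.5  77.5]
scene blue
(251, 182, 14, 11) 95.5 z57 [ 564.  -350.5   67.3   40.4   64.1] z50 [ 558.3 -363.3   68.    40.8   64.1]
orange
(294, 240, 121, 80) z90 [613.7 195.6 222.7 189.9  77.5]
(303, 243, 100, 68) z90 [611.8 192.2 206.  163.1  75.7]
```

View pics/c1.png

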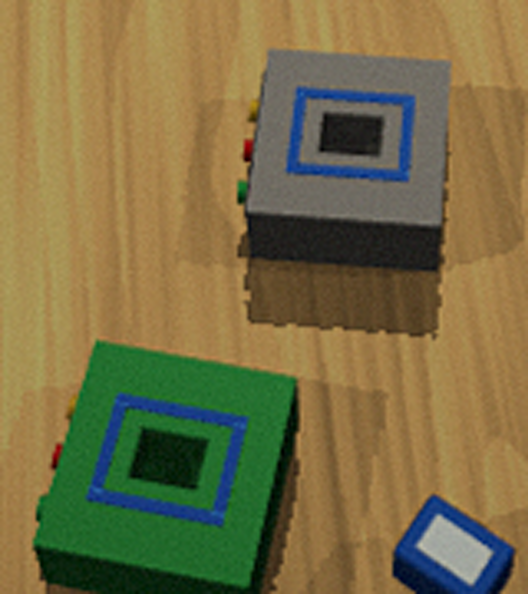

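View pics/c2.png

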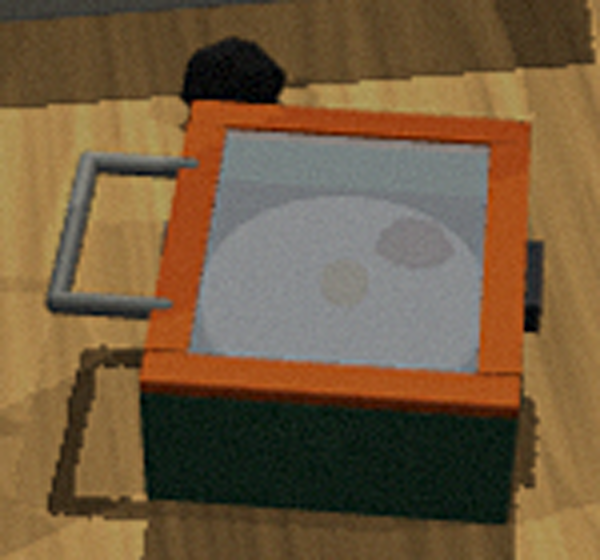

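The enlarged crop confirms it: grey box with lamps on its -x face, green one left alone, plug at lower right with a white patch. Measured sizes match at the expected heights: guard 220 x 189 mm and patch 21 x 33 mm. I'll check that the poses are reachable, then hover over the socket and the plug for wrist pictures.

```bash
cat >> h.py <<'E'
def down(deg):
    a=np.radians(deg); z=np.array([0,0,-1.]); y=np.array([np.cos(a),np.sin(a),0]); x=np.cross(y,z)
    return R.from_matrix(np.c_[x,y,z]).as_rotvec()
E
python3 - <<'E'
from h import *; from cell import env
yaw=-12.4
for nm,p,a in(("plug",(.546,-.387,.06),48.6),("soc",(.526,-.164,.07),77.8),("hand",(.4687,.2216,.0815),yaw),("up",(.591,.1944,.286),yaw)):
    for k in(0,180): 
        q=env.inverse_kinematics(p,down(a+k)); print(nm,k,None if q is None else np.round(q,2))
m=env.camera_model("side"); print(proj(m,[[.4687,.2216,.0865],[.526,-.164,.05]]))
env.move_linear((.306,.602,.30),speed=.2)
env.move_to((.526,-.21,.25),down(77.8+180*0)); s=env.read_state();print(s["time_s"],s["ee_pos"],s["joint_pos"])
m=env.camera_model("wrist");np.save("w1.npy",m,allow_pickle=True);cv2.imwrite("pics/w1.png",env.capture("wrist")[:,:,::-1]);print(m["position"])
E
```

```text
plug 0 [ 0.18  0.7   0.55  1.72 -0.46  0.86  1.79]
plug 180 [-0.02  0.83  0.91  1.73 -0.78  0.98 -1.1 ]
soc 0 [-0.08  0.5   0.39  2.   -0.29  0.7   1.85]
soc 180 [-0.4   0.63  0.86  2.01 -0.67  0.81 -0.93]
hand 0 [-0.77  0.43  0.31  2.06 -0.2   0.68 -0.54]
hand 180 [-0.28  0.43 -0.31  2.03  0.2   0.7   2.22]
up 0 [-0.67  0.35  0.38  1.62 -0.14  1.19 -0.47]
up 180 [-0.23  0.35 -0.21  1.6   0.08  1.2   2.47]
[[267.81492359 177.40151555]
 [315.89159646 339.84466519]]
3.575 [ 0.52650156 -0.20910662  0.24989107] [-0.29269663  0.33701919  0.76704155  1.81310827 -0.26127774  1.09570456
  1.9266558 ]
[ 0.45529901 -0.19383931  0.39808576]
```

View pics/w1.png

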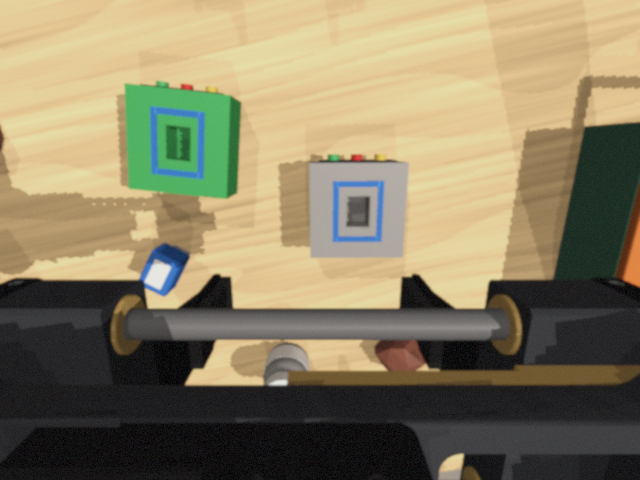

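The wrist picture shows the grey socket frame at (358,211), the plug at (163,270) and the green look-alike at (180,143). I'll measure the plug and socket from this view.

Run:
```python
from h import *
m=np.load("w1.npy",allow_pickle=True).item()
im=cv2.imread("pics/w1.png"); hsv=cv2.cvtColor(im,cv2.COLOR_BGR2HSV);H,S,V=[hsv[...,i].astype(int) for i in range(3)]
blue=(H>100)&(H<130)&(S>110)&(V>60)
for c in blobs(blue): print(cv2.boundingRect(c),cv2.contourArea(c),"z57",rect(m,c,.057),"z50",rect(m,c,.05))
wh=np.zeros(H.shape,bool); wh[240:300,130:195]=(S<60)[240:300,130:195]&(V>170)[240:300,130:195]
for c in blobs(wh): print("white",cv2.boundingRect(c),rect(m,c,.057))
# hole dark
dk=np.zeros(H.shape,bool); dk[185:240,338:380]=(V<110)[185:240,338:380]
for c in blobs(dk): print("hole",cv2.boundingRect(c),rect(m,c,.05))
im2=cv2.imread("pics/side0.png"); hsv=cv2.cvtColor(im2,cv2.COLOR_BGR2HSV);H,S,V=[hsv[...,i].astype(int) for i in range(3)]
from cell import env
m2=env.camera_model("side")
wh=np.zeros(H.shape,bool); wh[445:480,325:370]=((S<90)&(V>120))[445:480,325:370]
for c in blobs(wh): print("side white",cv2.boundingRect(c),rect(m2,c,.057))
```

```text
(151, 107, 53, 71) 3311.5 z57 [ 422.5 -323.5   50.    61.5   71.9] z50 [ 421.8 -326.2   51.    62.8   71.9]
(333, 182, 51, 60) 2761.5 z57 [ 525.8 -164.9   49.8   61.1   78.1] z50 [ 527.2 -164.3   50.8   62.3   78.1]
(155, 112, 45, 62) 2429.5 z57 [ 422.6 -323.4   42.2   54.1   71.8] z50 [ 422.  -326.1   43.1   55.2   71.8]
(337, 185, 43, 53) 2112.0 z57 [ 525.2 -164.7   42.4   53.9   78.1] z50 [ 526.6 -164.1   43.3   55.    78.1]
(140, 245, 48, 50) 1460.5 z57 [ 542.9 -379.5   35.5   56.9   47.9] z50 [ 544.7 -383.3   36.2   58.1   47.9]
(142, 257, 31, 35) 604.5 z57 [ 546.9 -386.9   22.5   35.7   47.7] z50 [ 548.8 -390.9   22.9   36.4   47.7]
white (144, 261, 27, 29) [ 546.8 -386.9   18.9   31.5   47.8]
hole (347, 197, 22, 29) [ 526.3 -163.6   22.1   29.5   77.8]
side white (336, 456, 24, 21) [ 546.3 -386.8   18.5   30.5   48.8]
```

Both cameras agree to within 1 mm: plug (546.6, -386.9), axis 48°; socket (526.4, -164.2), axis 78°. Next I'll grasp the plug.

Run:
```python
from h import *; from cell import env
o=down(48.2)
env.move_gripper(.7,30)
env.move_to((.5466,-.3869,.15),o)
print(env.move_linear((.5466,-.3869,.046),speed=.08,stop_force=8))
env.move_gripper(0,30); s=env.read_state();print(s["time_s"],s["ee_pos"],s["finger_gap"]*87,s["ft_force"])
env.move_linear((.5466,-.3869,.15),speed=.12)
o=down(78.0)
env.move_to((.5264,-.1642,.125),o)
s=env.read_state();print(s["time_s"],s["ee_pos"],s["finger_gap"]*87,s["ft_force"])
for n in("side","wrist","scene"): cv2.imwrite(f"pics/{n}2.png",env.capture(n)[:,:,::-1])
im=cv2.imread("pics/side2.png");cv2.imwrite("pics/c3.png",cv2.resize(im[250:400,220:420],None,fx=4,fy=4,interpolation=cv2.INTER_CUBIC))
```

```text
False
7.2583 [ 0.54666274 -0.38688968  0.04606764] 33.542236106388444 [-0.29689522 -0.32629173  0.31651575]
9.175 [ 0.52682879 -0.16611595  0.12546758] 34.13083214921178 [-0.04585016  0.17967007 -0.50871057]
```

View pics/c3.png

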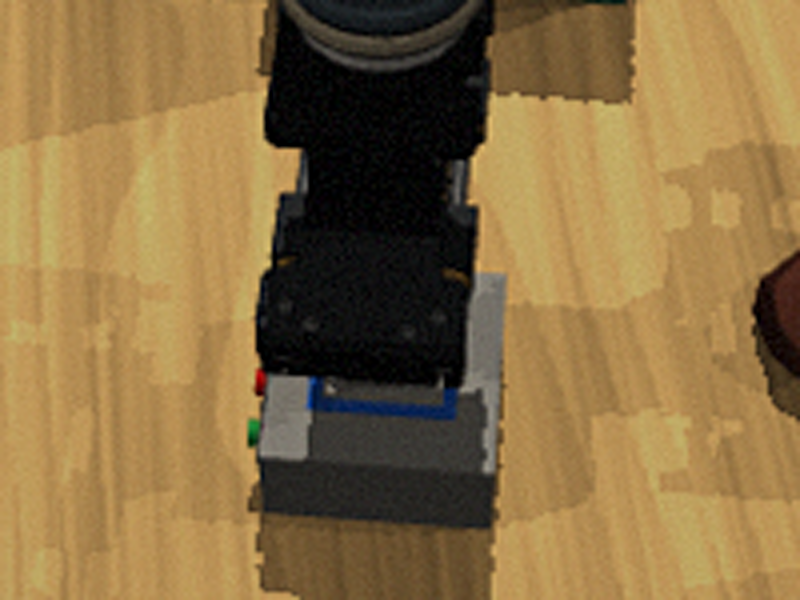

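View pics/wrist2.png

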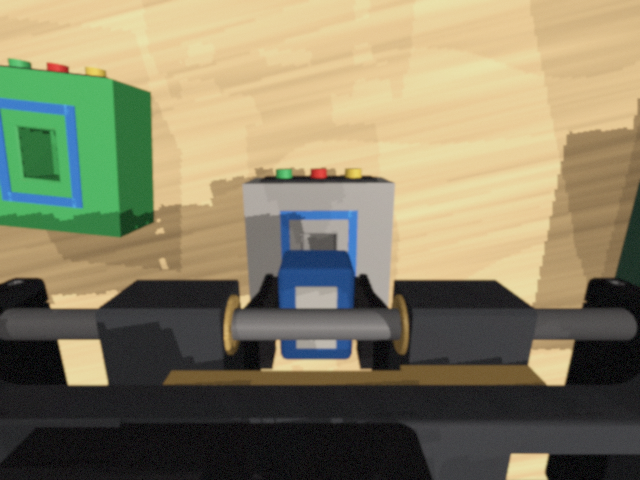

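The plug is held squarely in the fingers, with the blue head at (316,300) in the wrist view and the socket straight below. I'll settle just above the mouth, then push with a force stop.

Run:
```python
from h import *; from cell import env
env.pause(.3);print(env.read_state()["ee_pos"])
o=down(78.0)
env.move_linear((.5264,-.1642,.102),ori=o,speed=.06); env.pause(.3);s=env.read_state();print(s["ee_pos"],s["ft_force"],s["orientation"]-o)
r=env.move_linear((.5264,-.1642,.0715),speed=.03,stop_force=10);s=env.read_state();print(r,s["time_s"],s["ee_pos"],s["ft_force"],s["finger_gap"]*87)
```

```text
[ 0.52640891 -0.16473019  0.12498398]
[ 0.5265646  -0.16426306  0.10225627] [ 0.00317846 -0.5361993  -0.0522252 ] [-4.96038203e-05 -5.30081792e-04  2.80481712e-05]
False 11.625 [ 0.52652697 -0.16426713  0.07167424] [ 0.27167355  0.7079729  -1.0466189 ] 33.833368445622774
```

It went in freely. I'll seat it against the shoulder with a firm push, then release.

Run:
```python
from h import *; from cell import env
r=env.move_linear((.5264,-.1642,.0665),speed=.02,stop_force=15);s=env.read_state();print(r,s["time_s"],s["ee_pos"],s["ft_force"])
env.move_gripper(.7)
env.move_linear((.5264,-.1642,.20),speed=.12)
s=env.read_state();print(s["time_s"],s["ft_force"])
env.move_linear((.45,.10,.26),speed=.25)
m=env.camera_model("side");cv2.imwrite("pics/side3.png",env.capture("side")[:,:,::-1]);print(env.read_state()["time_s"])
im=cv2.imread("pics/side3.png");cv2.imwrite("pics/c4.png",cv2.resize(im[290:400,250:400],None,fx=5,fy=5,interpolation=cv2.INTER_CUBIC))
hsv=cv2.cvtColor(im,cv2.COLOR_BGR2HSV);H,S,V=[hsv[...,i].astype(int) for i in range(3)]
wh=np.zeros(H.shape,bool); wh[310:360,295:340]=((S<60)&(V>130))[310:360,295:340]
for c in blobs(wh): print("white z75,z80",cv2.boundingRect(c),rect(m,c,.082),rect(m,c,.087))
```

```text
True 11.8333 [ 0.52670871 -0.16441329  0.07099706] [-0.29270583  0.23193441  4.64855991]
13.8417 [-0.03725566  0.86149718  0.31577215]
15.1667
white z75,z80 (308, 325, 18, 11) [ 526.9 -164.1   17.9   29.7   77.8] [ 526.5 -167.2   17.8   29.6   77.8]
```

View pics/c4.png

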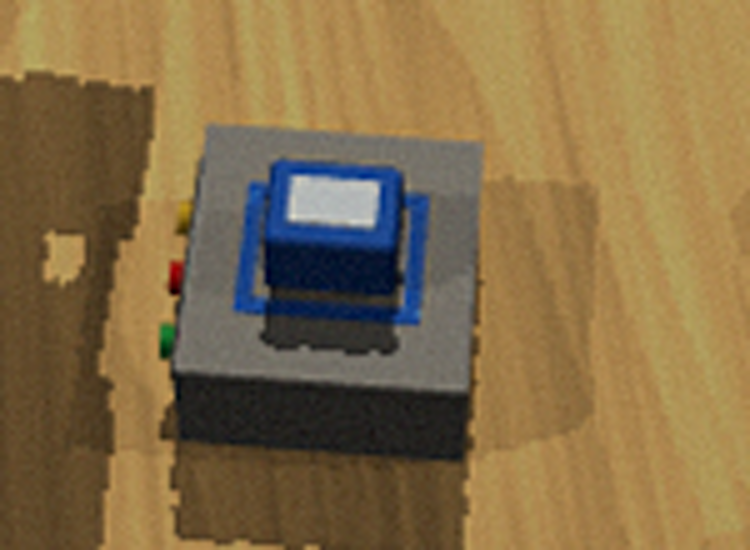

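The patch, cast at z = 82 mm, lands at (526.9, -164.1), which is on the socket centre and so consistent with fully home. The crop shows a light strip under the head, so I'll check the height directly by pressing the top with the closed fingers.

Run:
```python
from h import *; from cell import env
env.move_gripper(0,30)
env.move_to((.5264,-.1642,.125),down(78.0))
env.move_linear((.5264,-.1642,.105),speed=.06); env.pause(.2)
r=env.move_linear((.5264,-.1642,.088),speed=.02,stop_force=20);s=env.read_state();print(r,s["time_s"],s["ee_pos"],"tip z",s["ee_pos"][2]-.014,s["ft_force"])
env.move_linear((.5264,-.1642,.16),speed=.12)
a=-12.4; 
env.move_gripper(.32)
env.move_to((.4687,.2216,.16),down(a)); s=env.read_state(); print(s["time_s"],s["ee_pos"],s["finger_gap"],s["joint_pos"])
for n in("side","scene","wrist"): cv2.imwrite(f"pics/{n}4.png",env.capture(n)[:,:,::-1])
im=cv2.imread("pics/side4.png");cv2.imwrite("pics/c5.png",cv2.resize(im[290:390,260:380],None,fx=6,fy=6,interpolation=cv2.INTER_CUBIC))
im=cv2.imread("pics/scene4.png");cv2.imwrite("pics/c6.png",cv2.resize(im[180:330,250:450],None,fx=4,fy=4,interpolation=cv2.INTER_CUBIC))
```

```text
True 18.7583 [ 0.52649866 -0.16429504  0.09645516] tip z 0.08245516111611877 [-1.69420743  0.68659618  6.5531024 ]
22.1 [0.46897307 0.22097304 0.16010748] 0.31756112328177244 [-1.35482585  0.50710092  1.12085234  2.02618624 -0.56341076  0.95896196
 -0.1581027 ]
```

View pics/c5.png

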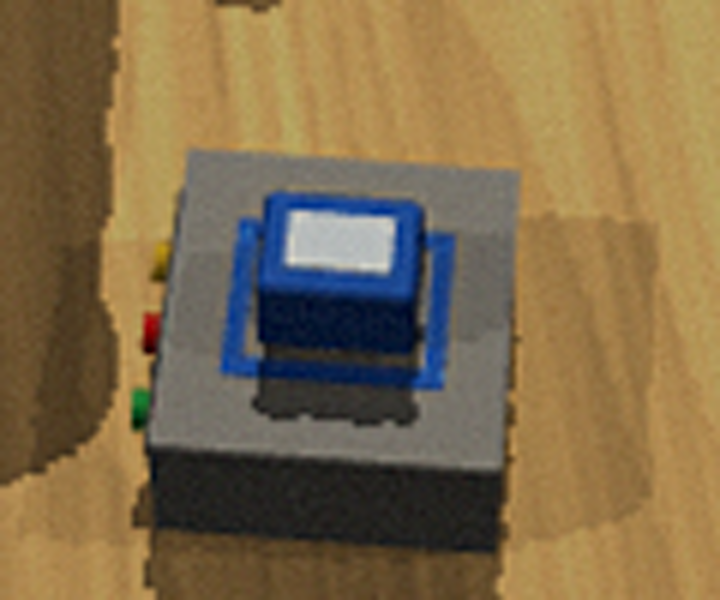

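View pics/wrist4.png

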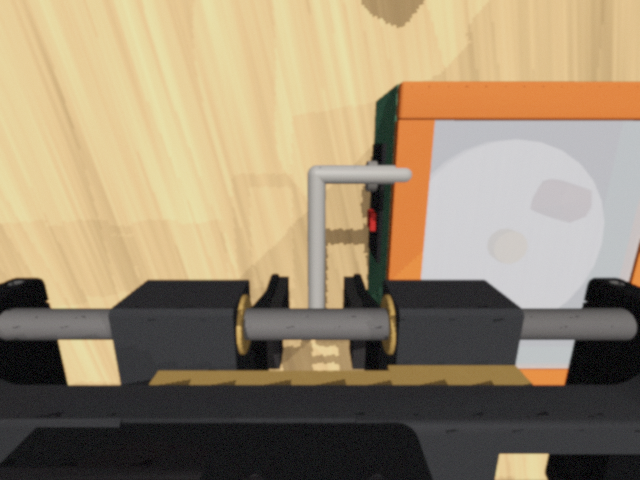

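View pics/c6.png

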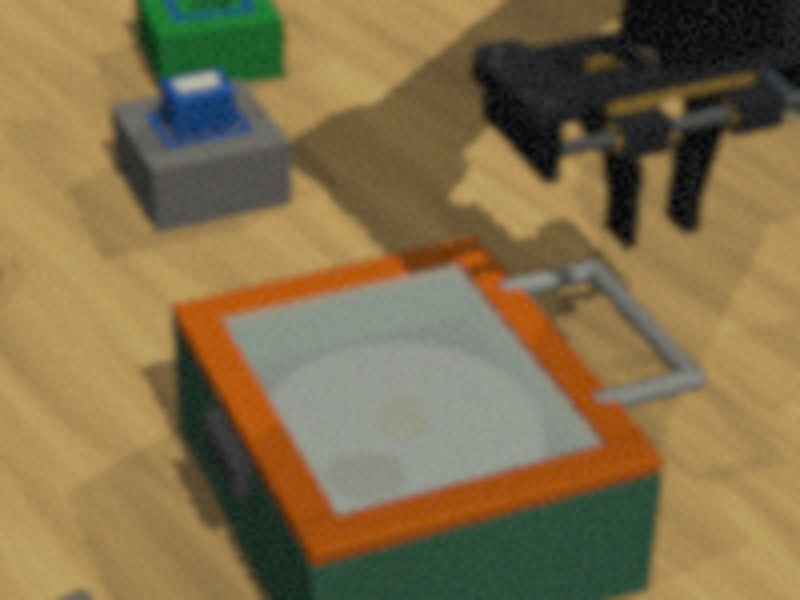

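The closed fingertips met the plug top at 82.4 mm, against 82 mm when home, so the plug is home. In the wrist view the bar at column 317 is midway between the fingers (278 and 357), clear of the orange frame at about 390. The arm's elbow has swung near joint 3's limit, so I'll bring it back before grasping.

Run:
```python
from h import *; from cell import env
a=-12.4;o=down(a)
env.move_linear((.4687,.2216,.20),speed=.15)
env.move_joints([-0.77,.38,.31,1.92,-.2,.87,-.54]); s=env.read_state(); print(s["time_s"],s["ee_pos"])
env.move_to((.4687,.2216,.13),o); s=env.read_state(); print(s["time_s"],s["ee_pos"],np.round(s["joint_pos"],2))
env.pause(.2)
r=env.move_linear((.4687,.2216,.0815),ori=o,speed=.06,stop_force=8); print(r,env.read_state()["ee_pos"])
if not r:
    env.move_gripper(0,30)
    s=env.read_state(); print(s["time_s"],s["ee_pos"],s["finger_gap"]*87,s["ft_force"])
    q=env.inverse_kinematics((.591,.1944,.286),o); print(None if q is None else np.round(q,2))
    cv2.imwrite("pics/side5.png",env.capture("side")[:,:,::-1])
    im=cv2.imread("pics/side5.png");cv2.imwrite("pics/c7.png",cv2.resize(im[120:260,220:400],None,fx=4,fy=4,interpolation=cv2.INTER_CUBIC))
```

```text
23.5083 [0.4959492  0.25222836 0.1494843 ]
23.8167 [0.46694911 0.22072654 0.12900788] [-0.8   0.35  0.34  2.03 -0.16  0.79 -0.58]
False [0.46900858 0.22170086 0.08176263]
25.4417 [0.46936933 0.22161901 0.08179699] 11.134106275422175 [ 1.9397812  -0.48445112 -0.11261458]
[-0.69  0.36  0.41  1.62 -0.15  1.19 -0.46]
```

View pics/c7.png

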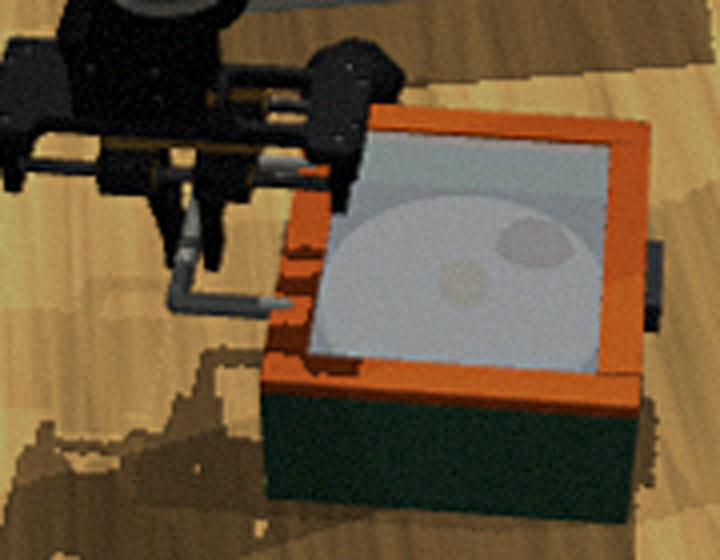

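The bar is in the fingers: the gap reads 11 mm for the 12 mm bar. Next I'll lift along the arc about the hinge.

```bash
cat >> h.py <<'E'
YAW=-12.4; XP=np.array([np.cos(np.radians(YAW)),np.sin(np.radians(YAW)),0])
HANDLE0=np.array([.4692,.2216,.0865]); HINGE=HANDLE0+.240*XP+[0,0,-.006]
def hand(t):
    return HINGE+XP*(-.240*np.cos(t)+.006*np.sin(t))+np.array([0,0,.240*np.sin(t)+.006*np.cos(t)])
E
python3 - <<'E'
from h import *; from cell import env
o=down(YAW)
for d in np.arange(7.5,60.1,7.5):
    env.move_linear(hand(np.radians(d))-[0,0,.005],ori=o,speed=.08)
    s=env.read_state(); print(d,round(s["time_s"],2),s["ee_pos"].round(4),s["ft_force"].round(1),round(s["finger_gap"]*87,1))
    if np.linalg.norm(s["ft_force"])>40: break
for n in("side","scene","wrist"): cv2.imwrite(f"pics/{n}6.png",env.capture(n)[:,:,::-1])
s=env.read_state();print(s["ee_pos"],s["ft_force"])
E
```

```text
7.5 26.03 [0.472  0.221  0.1127] [ 3.   0.3 -4.4] 10.9
15.0 26.57 [0.4784 0.2196 0.1432] [ 1.   0.8 -3.8] 10.8
22.5 27.12 [0.4883 0.2174 0.1726] [-2.4  2.1 -1.2] 10.8
30.0 27.66 [0.5022 0.2143 0.201 ] [-6.1  2.   0.3] 10.6
37.5 28.2 [0.519  0.2105 0.2269] [-9.4  0.9  2.8] 11.0
45.0 28.74 [0.5391 0.2061 0.2508] [-12.4   1.2   8.2] 10.9
52.5 29.28 [0.5631 0.2008 0.2723] [-13.5  -0.4  13.4] 11.2
60.0 29.82 [0.5909 0.1946 0.2899] [-8.8 -0.4 12.6] 11.3
[0.59063545 0.19464122 0.28972644] [-8.99310857 -0.36784019 12.39041625]
```

View pics/side6.png

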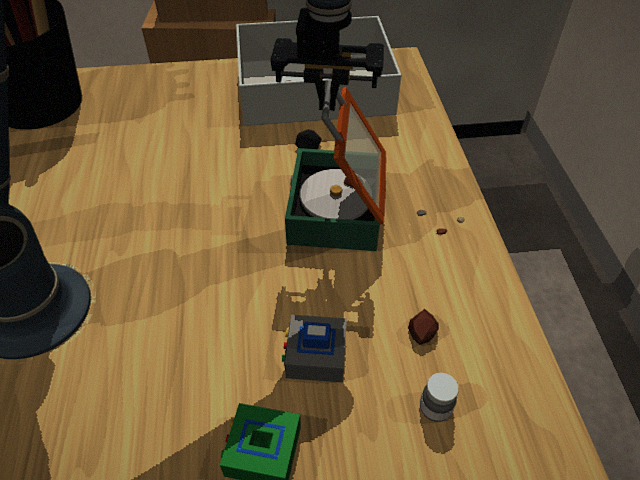

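View pics/scene6.png

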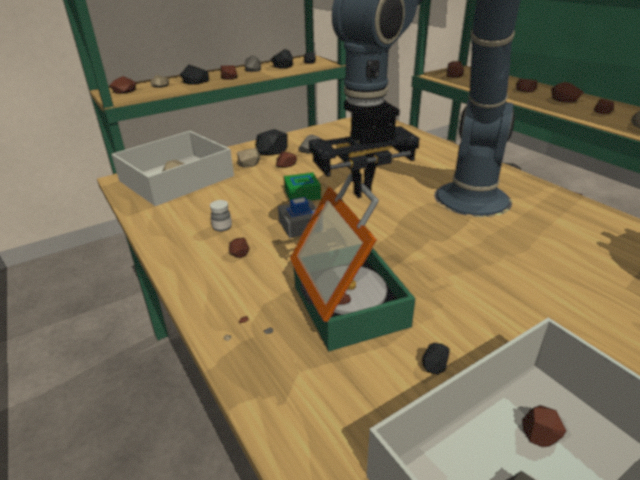

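The guard is up and held by its bar. Relative to the last force zero, the tool feels about 15 N radially outward, so my arc is slightly tight. I'll triangulate the guard's front corners from both views to get the real angle.

Run:
```python
from h import *
im=cv2.imread("pics/side6.png");cv2.imwrite("pics/c8.png",cv2.resize(im[75:235,290:400],None,fx=3.75,fy=3.75,interpolation=cv2.INTER_CUBIC))
im=cv2.imread("pics/scene6.png");cv2.imwrite("pics/c9.png",cv2.resize(im[170:320,280:400],None,fx=4,fy=4,interpolation=cv2.INTER_CUBIC))
```

```text
(no output)
```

View pics/c8.png

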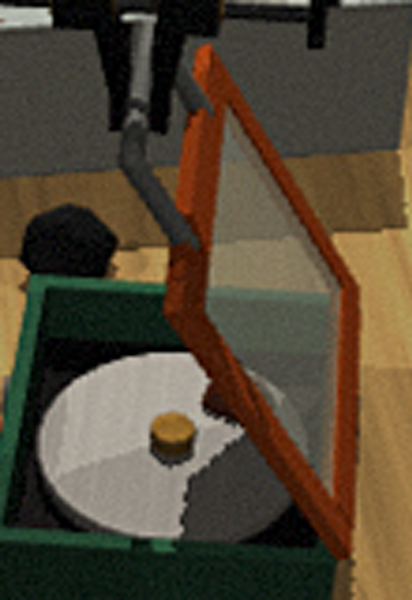

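View pics/c9.png

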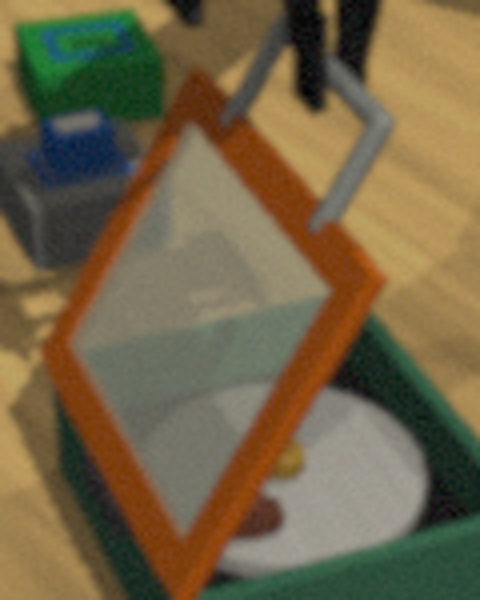

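Corners read off the crops. Scene: top-face front corners (328.8,187.5) and (376.3,239.5), bar bend (376.3,200.5). Side: lower front corner (334,157), bar bend (324.7,116.3). Each lies in a known vertical plane of the lap, so I'll intersect the rays with those planes.

Run:
```python
from h import *; from cell import env
C=np.array([.6103,.1902,0]); YP=np.array([-XP[1],XP[0],0])
for hz,nm in((C+.095*XP+[0,0,.0805],"cam hinge"),):
  for cam,uv,yy,x0,z0 in(("scene",(328.75,187.5),-.110,-.19,.010),("scene",(376.25,239.5),.110,-.19,.010),("scene",(376.0,200.5),.055,-.24,.006),
    ("side",(334,157.1),-.110,-.19,0.),("side",(324.7,116.3),-.055,-.24,.006)):
    o,d=ray(env.camera_model(cam),uv); d=d[0]; n=YP
    t=((hz+yy*YP-o)@n)/(d@n); p=o+t*d; r=p-hz; x=r@XP; z=r[2]
    print(cam,uv,p.round(4),"r",round(np.hypot(x,z),4),"exp",round(np.hypot(x0,z0),4),"theta",round(np.degrees(np.arctan2(z,-x)-np.arctan2(z0,-x0)),2))
s=env.read_state();print(s["ee_pos"], "hinge cam",hz,"hinge grip",HINGE)
for H in(hz,HINGE):
  for g in(.005,.0):
    r=s["ee_pos"]+[0,0,g]-H; print(g,np.hypot(r@XP,r[2]),np.degrees(np.arctan2(r[2],-(r@XP)))-1.43)
```

```text
scene (328.75, 187.5) [0.5919 0.0816 0.2445] r 0.1869 exp 0.1903 theta 58.32
scene (376.25, 239.5) [0.6362 0.2971 0.2449] r 0.1887 exp 0.1903 theta 57.58
scene (376.0, 200.5) [0.6005 0.2487 0.2903] r 0.2403 exp 0.2401 theta 59.38
side (334, 157.1) [0.5884 0.0824 0.2484] r 0.192 exp 0.19 theta 60.96
side (324.7, 116.3) [0.579  0.1408 0.2941] r 0.2426 exp 0.2401 theta 60.29
[0.59063545 0.19464122 0.28972644] hinge cam [0.70308387 0.16980014 0.0805    ] hinge grip [0.70360135 0.17006352 0.0805    ]
0.005 0.24321735302208095 60.3093144163291
0.0 0.2388250749151513 59.741344826655265
0.005 0.2434301983979142 60.21626143449997
0.0 0.23904183125387896 59.647093173796335
```

The estimates cluster around 60° (57.6–61.0 from the images; about 59.9 from the arm pose with the 240 mm radius). I'll relax the radial stress by commanding the pose the arm actually sits at, then check that it's steady.

Run:
```python
from h import *; from cell import env
s=env.read_state(); env.move_linear(s["ee_pos"],ori=down(YAW),speed=.02)
for i in range(4):
    env.pause(.5); s=env.read_state(); r=s["ee_pos"]-HINGE; print(round(s["time_s"],2),s["ee_pos"].round(4),s["ft_force"].round(1),s["finger_gap"]*87,abs(s["joint_vel"]).max().round(4))
# bar on radius .2401 at tool x' position
x=-(r@XP); print("theta from tool x' and bar radius",np.degrees(np.arccos(x/.24007))-1.43)
for n in("side","scene"): cv2.imwrite(f"pics/{n}7.png",env.capture(n)[:,:,::-1])
im=cv2.imread("pics/side7.png");cv2.imwrite("pics/c10.png",cv2.resize(im[60:400,270:400],None,fx=1.75,fy=1.75,interpolation=cv2.INTER_CUBIC))
a=cv2.imread("pics/scene6.png").astype(int);b=cv2.imread("pics/scene7.png").astype(int);print("diff guard region",np.abs(a-b)[180:330,285:390].max())
```

```text
30.8 [0.5905 0.1946 0.2898] [-2.6  1.3  1.2] 10.894716741760181 0.002
31.3 [0.5906 0.1946 0.2898] [-3.7  1.7  2.9] 11.172430074000232 0.0028
31.8 [0.5906 0.1946 0.2898] [-3.2  0.7  2. ] 11.060740963286236 0.002
32.3 [0.5906 0.1946 0.2898] [-4.  -0.2  3.3] 11.279151236340835 0.0016
theta from tool x' and bar radius 59.77512218433242
diff guard region 28
```

View pics/c10.png

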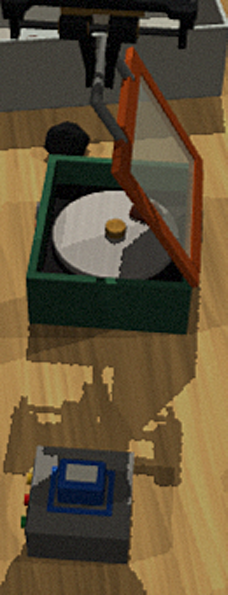

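Force is down to about 5 N and the pose is steady. The guard sits at about 60° in the fingers and the plug is home, so I'm handing it in.

```bash
python3 -c "
from cell import env
print(env.close_job(), env.read_state()['time_s'])"
```

```text
the job is handed in; nothing more can be done
the job is handed in; nothing more can be done
```

The blue plug is fully home in the grey interlock box and released. After that I lifted the splash guard by its bar, and the arm is holding it at about 60°. I handed the job in just after 32 s.

- **Plug:** It went in freely and stopped where the shoulder should meet the box top. Pressing the top afterwards with closed fingers met it at 82.4 mm, against 82 mm when fully home. The side camera placed its top patch within 1 mm of the socket centre. A light strip under the head in one picture looked like a gap at first, but the height check ruled that out.
- **Guard angle:** Arm pose with the known hinge radius gives 59.8°, and the bar bends in the two views give 59.4° and 60.3°. The frame corners disagreed more: 57.6° and 58.3° in the scene view, 61.0° in the side view. I put that down to reading blurry pixels.
- **Hold:** At the end of the lift there was about 15 N pushing the tool outward, because my arc was slightly tight. I moved the target to where the arm actually sat, and it dropped to about 5 N. The pose and grip then stayed steady for 2 s, with only the fingers on the bar.
- **Everything else:** I didn't touch the jar, the two stones or the green look-alike, and they look unmoved in the pictures taken after the lift.

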